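# Wind the pressing jig home and set its hold-down cap

### The job

Wind the small handwheel of the pressing jig clockwise until its pusher has pressed the short timber block home against the end stop, and leave it pressed there. Then screw the knurled hold-down cap on the bridge clockwise until it bottoms out, back it off a quarter turn, and finish there with the cap still gripped in the fingers, holding it. Leave the standing bolt, the hex nut and the bin of bolts where they are.

Things in the scene. Friction and masses are not known exactly. Their poses are not given: they have to be found in the camera images.
- jig: Pressing jig, fixed to the bed: dark base plate 290 (x) x 80 (y) x 10 mm, origin under its centre, z up. Along its near part a lane 52 mm wide between 12 mm high rails holds the timber; at own x = -45 mm a grey bridge spans the lane (beam 28 x 78 mm, top 78 mm above the bed) with the hold-down screw. At the far end, own x = 105 mm: grey gearbox, 63 mm high, handwheel flat on top.
- end_stop: Fixed steel block at the near (-x) end of the lane, 62 mm wide, top 46 mm above the bed; origin in the middle of the foot of the face that looks along the jig's +x to the timber (jig frame (-113, 0, 10) mm).
- pusher: Sliding steel pusher in the lane between timber and gearbox, 44 mm wide, 24 mm high; origin at the centre of its pressing face, 25 mm above the bed. It moves along the jig's -x, 8 mm for each radian of the handwheel.
- timber: Loose short wooden block with finger-jointed ends, 45 (x) x 122 (y) x 26 (z) mm, lying on the base plate (10 mm above the bed) in the lane, its own +y along the jig's +x; origin at the centre of its underside. Home: its near end bears on the end stop, and the pusher on its far end.
- crank (a joint): Handwheel angle in rad, growing clockwise from above; growing drives the pusher to the end stop. Limits 0 to 6; friction 0.12 N m; it stays where it is left. The pusher meets the timber pressed home at roughly 5.0; the start lies 2.8 to 5.0 rad before that.
- wheel_axis (a point): Centre of the handwheel on its upright axis, at the height of the rim (79 mm above the bed). The rim has radius 40 mm (bar 12 mm thick, hub top 84 mm above the bed).
- handle_grip (a point): The upright black round handle of the handwheel, 18 mm in diameter and 42 mm tall, 40 mm from the wheel axis, spinning freely on its pin: this point is on its axis, 110 mm above the bed; the handle runs from 87 to 129 mm above the bed.
- cap (a joint): Knurled cap angle in rad: 0 = bottomed out on the shoulder of the bridge, growing anticlockwise from above as it is backed off (1.57 = a quarter turn off). Friction 0.08 N m; it cannot go below 0 nor above 4.5, and stays where it is left. Starts between 1.3 and 2.6. It rises 1 mm per rad.
- cap_screw: The hold-down screw with all it carries: the knurled cap (aluminium, round, 44 mm in diameter, 30 mm tall, with a dark pointer rib on top) above the bridge and a small shoe below it. It does not turn, it only rises 1 mm per rad with the cap; origin on the upright screw axis, at the underside of the cap (82 mm above the bed when bottomed).
- cap_grip (a point): On the cap's axis, 18 mm above its underside: 100 mm above the bed when bottomed. Cap top 12.5 mm higher; beam of the bridge 22 mm lower.
- hex_nut: Bystander: dark hex nut 24 x 27 x 13 mm lying on the bed; origin at the centre of its underside.
- bolt_bin: Bystander: small blue bin of bolts 84 x 106 x 42 mm on the bed; origin at the centre of its underside.
- bolt: Bystander: steel hex bolt 67 mm tall standing on its 19 mm head on the bed; origin at the centre of its underside.

How it is judged:
On the way, in this order (a step that is already met when the one before it is completed fails the run):
1. the pusher has pressed the timber home against the end stop (contact force between each of pusher, end_stop and timber above 1.5 N), for 0.2 s.
2. the cap is bottomed out (value of joint cap below 0.08 rad), for 0.1 s.
At the end, for the whole second after the job is handed in: The cap stands a quarter turn (1.57 rad, give or take 0.35 rad or 20 degrees) off its bottom, gripped by the fingers with more than 3 N, and the timber is still pressed between pusher and end stop with more than 1 N (value of joint cap between 1.22 and 1.92 rad and contact force between the fingers and cap_screw above 3 N and contact force between each of pusher, end_stop and timber above 1 N); the arm keeps its last pose, push and grip.
It fails at once if the standing bolt is moved by more than 30 mm (distance of bolt from where it was at the start of the episode above 0.03 m).
It fails at once if the hex nut is moved by more than 30 mm (distance of hex_nut from where it was at the start of the episode above 0.03 m).
It fails at once if the bin of bolts is moved by more than 30 mm (distance of bolt_bin from where it was at the start of the episode above 0.03 m).
It also fails if it takes over 64 s, if anything falls off the work surface, if the arm or the gripper's body presses on something with over 40 N, if the wrist force passes 120 N, or if a joint passes its speed limit or range.

### The arm

A 6-joint arm with a two-finger parallel gripper is mounted at the origin on the work surface; the furniture and walls round the work are solid. World frame = base frame: x ahead of the robot, y to its left, z up, the work surface at z = 0. Lengths are in m, angles in rad, forces in N, time in s.
With the tool pointing down it reaches from about 0.275 to 0.825 m from the base axis. Payload 4.9 kg.
Tool frame: the origin (TCP) lies between the finger pads; the fingertips stand 17 mm ahead of it and the grasp point (between the pads) lies 2 mm behind it; z points along the fingers, y is the direction in which the jaws open and shut (so a half turn about z gives the same grasp; the last joint's range is limited). The gripper opens to 85 mm and grips with 20 to 120 N. Pads are 22 mm wide; open, the fingers measure 114 mm over their backs; the gripper's body (76 mm by 85 mm) begins 54 mm behind the grasp point. The pads swing forward as they close: fully open they stand 13 mm farther back than shut.
Start: joints at [-1.297, 0.326, -0.193, 1.052, 0, 1.437], TCP at [0.218, -0.505, 0.248] pointing down, gripper open.
Joint ranges: [-2.65, 2.65], [-0.97, 1.79], [-1.3, 1.35], [-1.93, 2.1], [-1.47, 1.37], [-3.14, 3.14]. Speed limits (rad/s): [2.57, 2.57, 3.14, 3.14, 3.14, 3.14].

### API

Orientations are given as a rotation vector (axis times angle).
In Python, from plant import arm, vision gives the robot as it stands. The module is installed in compiled form; this text tells all that it offers.
- The arm moves only by the shell command python3 -m pendant 'ROWS' [FORCE]. ROWS is JSON, a list of rows, each an object with "linear": the shift along the world's x, y, z in mm, a list of three; "angular": the turn, a rotation vector about the world's x, y, z in degrees, a list of three; "grip": the closure, from -1 (fully open) to 1 (shut). A call has 1 to 20 rows; each row is the pose to reach, as a shift and turn from the pose measured when the call began; what a row does not reach only later rows make up. A row lasts 1/10 s, in which the tool goes at most 50 mm and 8.59 degrees, less where a joint would pass 70% of its speed; a pose out of reach is approached as far as the arm can. A call with a gripper value outside its range is refused whole. The fingers move at their own pace and stop on an object; FORCE is the grip in N (left out, the last holds). Time passes only in rows, so rows that repeat a pose let the fingers close. It gives the time, the measured TCP pose, the force and the opening at its end, in the units of the state.
- arm.state(): the state, without advancing time (a new reading comes with each control period).
- vision.snapshot(name): name is "scene" or "side" or "wrist"; returns the picture (420x560x3 uint8, red, green, blue); there is no depth.
- vision.camera_params(name): a dict with "fx", "fy", "cx", "cy" (pixels), "T" (4x4, takes a point from camera to world coordinates); the wrist camera has in their place "T_tool_cam" (4x4, takes a point from camera to tool coordinates, whose origin is the TCP and whose axes are the flange's). Camera axes: x right, y down, z forward; pixel columns grow to the right and rows downward; lengths in m; the calibration is good to about 2 mm. A picture is of the moment at which its call begins: read the wrist's pose just before it. camera_params takes no time and is no camera call.
- arm.hand_in(): hands the job in, once; it reports no verdict.
The state is a dict: "time_s": time; "qpos": joint angles; "dq": joint speeds; "joint_torque": joint torques, N m; "tool_pos": TCP position; "eef_rot": TCP orientation; "wrist_force": force on the tool from outside, world axes, zero at the start; "ft_torque": the same for the moment, N m; "finger_gap": opening from 0.0 (shut) to 1.0 (fully open).
Only numpy, scipy, OpenCV 4.12 (cv2) and the standard library are available. Lean on these libraries where they do the work, as an engineer would, in place of code of your own. Each camera call takes 0.05 s, during which the arm holds its last target.

## Working session

There is one attempt and no reset: what is moved stays moved. The work goes in short steps, Python scripts to look and compute and a shell command to move; the robot and the scene stay as the last step left them, time stands still between calls to the robot, and variables do not carry over. Pictures are saved under pics/ and viewed, and the job is handed in when it is done.

```bash
mkdir -p pics; python3 - <<'E'
from plant import arm, vision
import cv2,json
s=arm.state(); print(s)
for n in("scene","side","wrist"):
    cv2.imwrite(f"pics/{n}0.png",vision.snapshot(n)[:,:,::-1])
    p=vision.camera_params(n); print(n,{k:(v.tolist() if hasattr(v,'tolist') else v) for k,v in p.items()})
E
```

```text
{'time_s': 0.0, 'qpos': array([-1.29722072e+00,  3.26941477e-01, -1.93597507e-01,  1.05199736e+00,
       -3.09569660e-05,  1.43656256e+00]), 'dq': array([ 8.55577836e-05, -5.24752988e-04,  8.68423118e-04, -2.64990175e-04,
        4.49124382e-04,  4.76810645e-04]), 'joint_torque': array([-1.27299759e-04, -4.43403339e+01,  2.62436950e+01,  1.54251029e-02,
       -6.67844029e-05, -2.16543743e-07]), 'tool_pos': array([ 0.21796226, -0.50435804,  0.24749795]), 'eef_rot': array([-3.07481169e+00, -6.35804725e-01,  2.38649099e-04]), 'wrist_force': array([ 0.34374639, -0.01765191, -0.96372051]), 'ft_torque': array([-0.04278569,  0.03189695, -0.02076235]), 'finger_gap': 1.002683475445782}
scene {'fx': 484.08826915804116, 'fy': 484.08826915804116, 'cx': 289.5130994945203, 'cy': 216.86596429428675, 'T': [[0.8812788057745222, 0.23980098218805138, -0.40723845033871425, 0.8425128299289292], [0.47225974937977183, -0.47938709876603613, 0.7397017903536786, -0.5597400955717281], [-0.017843643360780558, -0.8442058389269338, -0.5357220416533977, 0.5928035783412928], [0.0, 0.0, 0.0, 1.0]]}
side {'fx': 380.534520512907, 'fy': 380.534520512907, 'cx': 275.96023192276374, 'cy': 208.91266878611435, 'T': [[-0.9947255345556895, -0.07737260217558938, 0.06733937433237527, 0.4220676264167165], [-0.10045683111831392, 0.6022163231027561, -0.7919873264581089, 0.81877869300023], [0.02072524992766872, -0.7945747168272942, -0.6068125603464887, 0.6155611913779597], [0.0, 0.0, 0.0, 1.0]]}
wrist {'fx': 372.4403821935823, 'fy': 372.4403821935823, 'cx': 277.6829911050651, 'cy': 207.38512563800066, 'T_tool_cam': [[5.574187724871388e-05, -0.9583772862047715, -0.2855047708526432, 0.07275175001529441], [0.9999999947340675, 2.882073164119377e-05, 9.849482477864062e-05, -3.234872828850044e-05], [-8.616674649352514e-05, -0.28550477483948083, 0.958377282764543, -0.12543760752771627], [0.0, 0.0, 0.0, 1.0]]}
```

View pics/scene0.png

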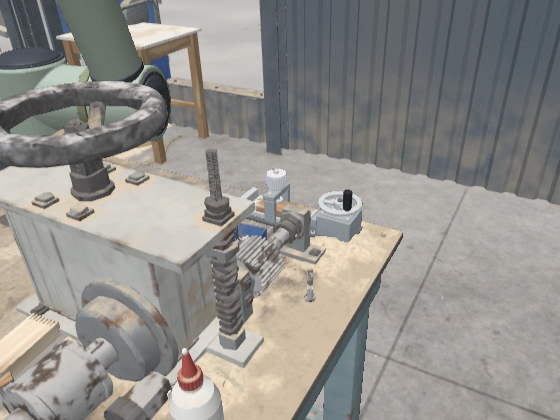

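View pics/side0.png

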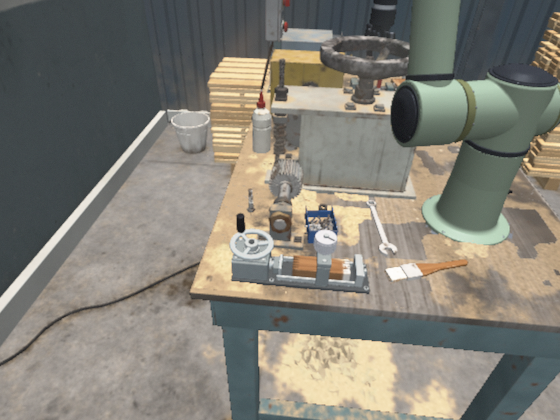

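View pics/wrist0.png

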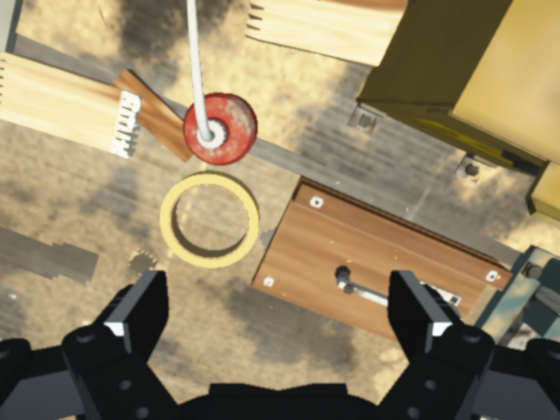

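The side view shows the jig: wheel near (252,245), black handle (240,222), cap (326,240), end stop at about (362,270). I'll enlarge both fixed views.

```bash
python3 - <<'E'
import cv2
a=cv2.imread("pics/side0.png")[190:310,200:400]; cv2.imwrite("pics/side0z.png",cv2.resize(a,(800,480),interpolation=cv2.INTER_CUBIC))
a=cv2.imread("pics/scene0.png")[150:310,220:420]; cv2.imwrite("pics/scene0z.png",cv2.resize(a,(750,600),interpolation=cv2.INTER_CUBIC))
E
```

```text
(no output)
```

View pics/side0z.png

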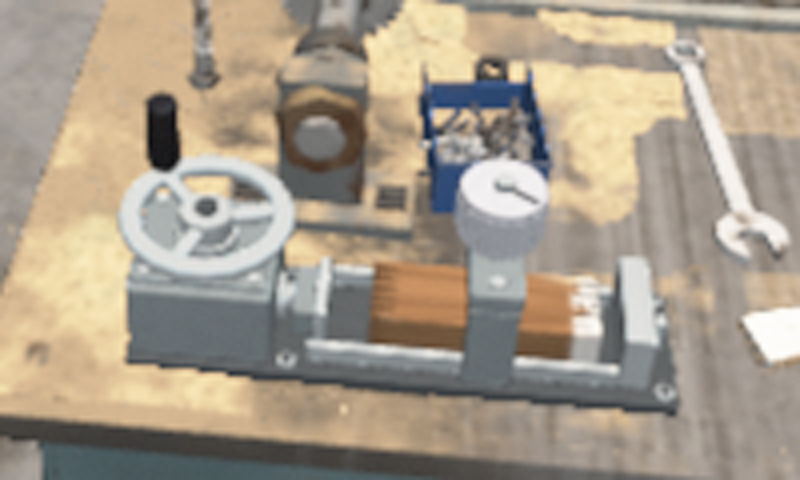

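View pics/scene0z.png

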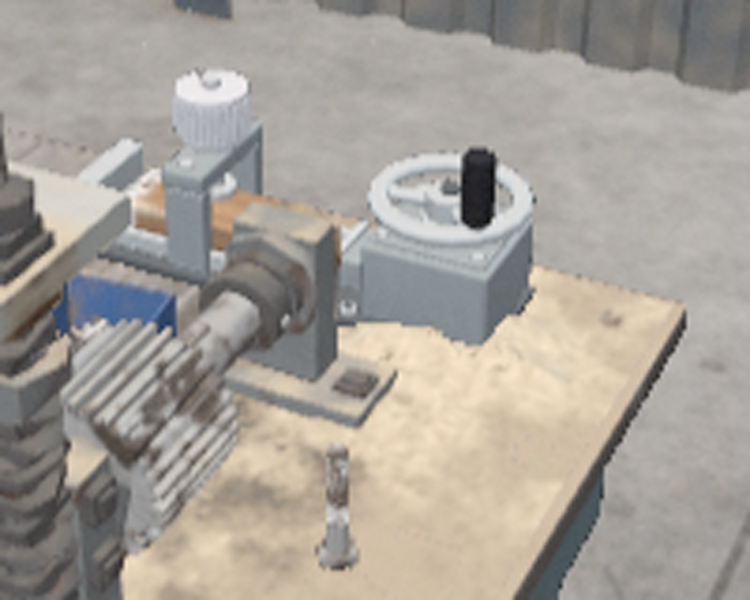

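```bash
cat > h.py <<'E'
import numpy as np
from plant import arm, vision
def ray(n,u,v,T=None):
    p=vision.camera_params(n); T=p["T"] if T is None else T; T=np.array(T)
    d=T[:3,:3]@np.array([(u-p["cx"])/p["fx"],(v-p["cy"])/p["fy"],1]); return T[:3,3],d/np.linalg.norm(d)
def onz(n,u,v,z,T=None):
    o,d=ray(n,u,v,T); return o+d*(z-o[2])/d[2]
def tri(r1,r2):
    (o1,d1),(o2,d2)=r1,r2
    t=np.linalg.lstsq(np.stack([d1,-d2],1),o2-o1,rcond=None)[0]
    a,b=o1+t[0]*d1,o2+t[1]*d2; return (a+b)/2,np.linalg.norm(a-b)
E
python3 - <<'E'
from h import *
np.set_printoptions(precision=4,suppress=True)
S=lambda u,v:(200+u/4,190+v/4)
C=lambda u,v:(220+u/3.75,150+v/3.75)
for nm,s,c,z in [("handletop",(161,98),(479,154),.129),("hub",(207,205),(452,184),.084),("captop",(505,186),(212,82),.1145)]:
    print(nm,onz("side",*S(*s),z),onz("scene",*C(*c),z),tri(ray("side",*S(*s)),ray("scene",*C(*c))))
for nm,s,z in [("wheelring",(207,216),.083),("binrimFL",(430,120),.042),("bindbot",(440,212),0),("stopTopR",(650,262),.046),("baseNR",(676,405),.01),("baseNL",(128,360),.01),("bolt",(204,82),.005),("flangeNearblock",(340,200),.02),("nut",(492,68),.0)]:
    print(nm,onz("side",*S(*s),z))
print("bolt sc",onz("scene",*C(337,560),0),"pedestal base corner",onz("scene",*C(350,420),0),"pedestal top",)
print("pillow", tri(ray("side",*S(365,85)),ray("scene",*C(338,228))),"bigwheel?")
E
```

```text
handletop [0.5472 0.212  0.129 ] [0.547  0.2138 0.129 ] (array([0.5472, 0.2128, 0.1296]), np.float64(0.0003531018227909192))
hub [0.5197 0.241  0.084 ] [0.5179 0.2509 0.084 ] (array([0.5196, 0.2452, 0.0876]), np.float64(0.001227042128456094))
captop [0.3693 0.242  0.1145] [0.368  0.2482 0.1145] (array([0.3698, 0.2447, 0.1166]), np.float64(0.0005735607710074411))
wheelring [0.5186 0.2482 0.083 ]
binrimFL [0.4062 0.1041 0.042 ]
bindbot [0.3961 0.1387 0.    ]
stopTopR [0.285  0.2152 0.046 ]
baseNR [0.2713 0.2816 0.01  ]
baseNL [0.5562 0.285  0.01  ]
bolt [0.5541 0.0371 0.005 ]
flangeNearblock [0.4552 0.1576 0.02  ]
nut [ 0.3654 -0.0092  0.    ]
bolt sc [0.5555 0.031  0.    ] pedestal base corner [0.5135 0.1322 0.    ] pedestal top
pillow (array([0.4661, 0.1633, 0.0989]), np.float64(0.04678961646924797)) bigwheel?
```

```bash
python3 - <<'E'
from h import *
np.set_printoptions(precision=4,suppress=True)
S=lambda u,v:(200+u/4,190+v/4)
C=lambda u,v:(220+u/3.75,150+v/3.75)
for nm,s,c in [("block +x+y top",S(280,78),C(338,228)),("bigwheel hubtop",(364,88),(90,165)),("bigwheel rim center",(366,53),(83,122)),("threaded rod top",(283,62),(211,152)),("stack bottom?",(283,150),(232,330)),("machine top corner",(275,105),(180,266)),("machine corner2",(412,107),(5,195)),("gluetip",(262,98),(185,352))]:
    print(nm,tri(ray("side",*s),ray("scene",*c)))
print([onz("side",u,v,.0) for u,v in [(303,183),(410,190),(262,145)]])
E
```

```text
block +x+y top (array([0.4933, 0.1541, 0.1026]), np.float64(0.003275549073821135))
bigwheel hubtop (array([ 0.2883, -0.1426,  0.2844]), np.float64(0.00634121637737374))
bigwheel rim center (array([ 0.2999, -0.1488,  0.3602]), np.float64(0.008288198136451728))
threaded rod top (array([ 0.4939, -0.1236,  0.3408]), np.float64(0.0012595839122760783))
stack bottom? (array([ 0.5032, -0.1558,  0.0767]), np.float64(0.031051146938580142))
machine top corner (array([ 0.5044, -0.2013,  0.2104]), np.float64(0.03489976425232477))
machine corner2 (array([ 0.1448, -0.1966,  0.2237]), np.float64(0.010979144536031328))
gluetip (array([ 0.5644, -0.2916,  0.1843]), np.float64(0.007296381753029252))
[array([ 0.4242, -0.1194,  0.    ]), array([ 0.1152, -0.1235,  0.    ]), array([ 0.5737, -0.336 ,  0.    ])]
```

```bash
python3 - <<'E'
import cv2
a=cv2.imread("pics/side0.png")[20:220,240:440]; cv2.imwrite("pics/side0y.png",cv2.resize(a,(600,600),interpolation=cv2.INTER_CUBIC))
E
```

```text
(no output)
```

View pics/side0y.png

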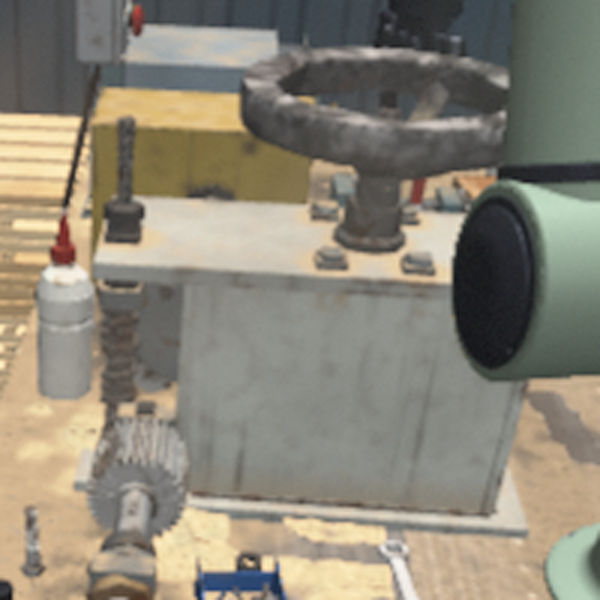

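The machine wheel beside the arm tops out at about z=0.38, at (0.30, -0.15). I'll lift over it before sweeping across, and turn the wrist on the way.

```bash
python3 -m pendant '[{"linear":[0,0,25],"angular":[0,0,8],"grip":-1},{"linear":[0,0,50],"angular":[0,0,16],"grip":-1},{"linear":[0,0,75],"angular":[0,0,24],"grip":-1},{"linear":[0,0,105],"angular":[0,0,32],"grip":-1},{"linear":[0,0,135],"angular":[0,0,40],"grip":-1},{"linear":[0,0,165],"angular":[0,0,48],"grip":-1},{"linear":[0,0,195],"angular":[0,0,56],"grip":-1},{"linear":[0,0,225],"angular":[0,0,64],"grip":-1},{"linear":[0,0,250],"angular":[0,0,72],"grip":-1},{"linear":[0,0,260],"angular":[0,0,80],"grip":-1},{"linear":[0,0,260],"angular":[0,0,80],"grip":-1}]'; python3 -c "
from plant import arm;print(arm.state()['qpos'])"
```

```text
time_s: 1.25
tool_pos: [0.2182, -0.5049, 0.509]
eef_rot: [1.947, 2.464, -0.004]
wrist_force: [-0.8, -0.9, 0.3]
finger_gap: 1.0
[-1.29647265e+00  3.13931361e-01  4.46781259e-01  1.70131463e+00
 -1.31054926e-03  4.13161843e-02]
```

```bash
python3 -m pendant '[{"linear":[40,22,0],"angular":[0,0,8],"grip":-1},{"linear":[80,45,0],"angular":[0,0,16],"grip":-1},{"linear":[120,72,0],"angular":[0,0,24],"grip":-1},{"linear":[155,102,0],"angular":[0,0,32],"grip":-1},{"linear":[185,135,0],"angular":[0,0,40],"grip":-1},{"linear":[212,170,0],"angular":[0,0,48],"grip":-1},{"linear":[237,207,0],"angular":[0,0,56],"grip":-1},{"linear":[260,245,0],"angular":[0,0,64],"grip":-1},{"linear":[280,285,0],"angular":[0,0,72],"grip":-1},{"linear":[296,327,0],"angular":[0,0,80],"grip":-1},{"linear":[310,370,0],"angular":[0,0,88],"grip":-1},{"linear":[320,413,0],"angular":[0,0,96],"grip":-1},{"linear":[327,457,0],"angular":[0,0,104],"grip":-1},{"linear":[330,500,0],"angular":[0,0,112],"grip":-1},{"linear":[330,545,0],"angular":[0,0,120],"grip":-1},{"linear":[328,590,0],"angular":[0,0,128],"grip":-1},{"linear":[325,630,0],"angular":[0,0,136],"grip":-1},{"linear":[320,670,0],"angular":[0,0,144],"grip":-1},{"linear":[315,700,0],"angular":[0,0,152],"grip":-1},{"linear":[310,705,0],"angular":[0,0,160],"grip":-1}]'; python3 - <<'E'
from h import *
import cv2
s=arm.state(); print(s['qpos'],s['tool_pos'],s['eef_rot'])
cv2.imwrite("pics/w1.png",vision.snapshot("wrist")[:,:,::-1])
E
```

```text
time_s: 3.25
tool_pos: [0.5273, 0.2033, 0.5071]
eef_rot: [-2.096, 2.339, 0.004]
wrist_force: [0.2, -0.2, -0.2]
finger_gap: 0.999
[ 0.23590506  0.35035297  0.49422028  1.71538842  0.00282679 -1.22539952] [0.52731194 0.20328548 0.50714706] [-2.09608601  2.33914156  0.00444743]
```

View pics/w1.png

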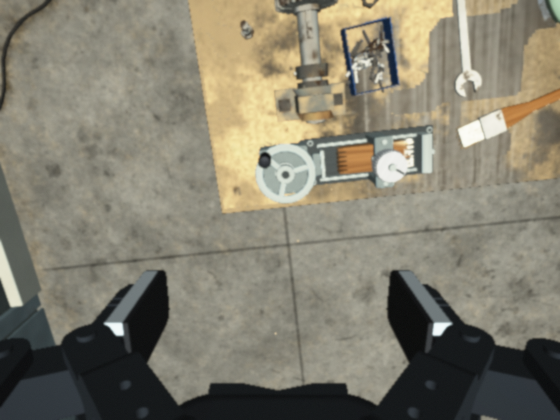

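The wrist view shows the hub at about (285,175), the handle top at (265,159) and the cap at (394,168). I'll measure with fresh pictures now that the arm is still.

```bash
cat >> h.py <<'E'
from scipy.spatial.transform import Rotation as Rn
def wristT():
    s=arm.state(); T=np.eye(4); T[:3,:3]=Rn.from_rotvec(s['eef_rot']).as_matrix(); T[:3,3]=s['tool_pos']
    return T@np.array(vision.camera_params("wrist")["T_tool_cam"])
E
python3 - <<'E'
from h import *
import cv2
T=wristT(); im=vision.snapshot("wrist"); np.save("pics/T2.npy",T)
s=arm.state();print(s['tool_pos'],s['eef_rot'],s['dq'].round(3))
cv2.imwrite("pics/w2.png",im[:,:,::-1])
z=im[110:230,220:460];cv2.imwrite("pics/w2z.png",cv2.resize(z[:,:,::-1],(800,400),interpolation=cv2.INTER_CUBIC))
E
```

```text
[0.52733005 0.20140292 0.50781416] [-2.08805544  2.34621754  0.00272671] [-0.04  -0.003  0.01   0.003 -0.012  0.079]
```

View pics/w2z.png

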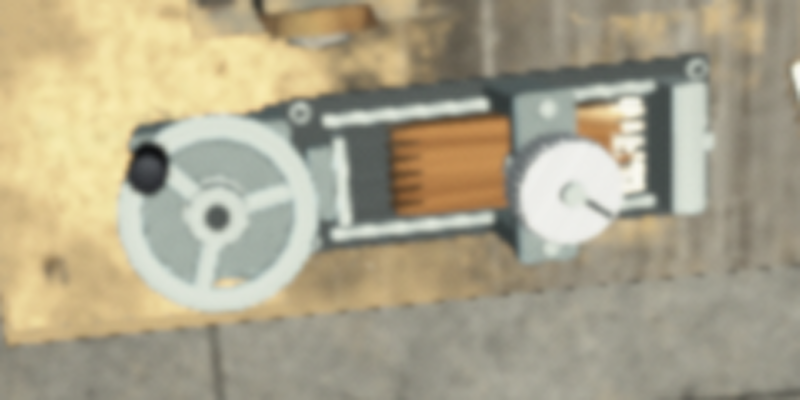

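```bash
python3 - <<'E'
from h import *
np.set_printoptions(precision=4,suppress=True)
T=np.load("pics/T2.npy")
W=lambda u,v:(220+u/3.3333,110+v/3.3333)
print(T[:3,3])
S=lambda u,v:(200+u/4,190+v/4)
C=lambda u,v:(220+u/3.75,150+v/3.75)
for nm,p,z in [("hub",(217,216),.084),("rim",(218,213),.085),("handletop",(146,157),.129),("cap",(568,190),.1145),("baseTR",(708,57),.01),("baseTL",(137,130),.01),("stopface",(674,150),.046),("pusherface",(350,180),.037),("timberfar",(392,170),.036),("timbernear",(645,140),.036)]:
    print(nm,onz("wrist",*W(*p),z,T))
for nm,ss,c,w in [("handle",(161,98),(479,154),(146,157)),("hub",(207,205),(452,184),(217,216)),("cap",(505,186),(212,82),(568,190))]:
    A=np.zeros((3,3));b=np.zeros(3)
    for o,d in (ray("side",*S(*ss)),ray("scene",*C(*c)),ray("wrist",*W(*w),T)):
        P=np.eye(3)-np.outer(d,d);A+=P;b+=P@o
    print(nm,np.linalg.solve(A,b))
E
```

```text
[0.5196 0.1306 0.6328]
hub [0.5193 0.2443 0.084 ]
rim [0.5187 0.2428 0.085 ]
handletop [0.5456 0.2076 0.129 ]
cap [0.3708 0.2426 0.1145]
baseTR [0.2708 0.2061 0.01  ]
baseTL [0.5546 0.2118 0.01  ]
stopface [0.3007 0.2435 0.046 ]
pusherface [0.4534 0.2432 0.037 ]
timberfar [0.4328 0.2407 0.036 ]
timbernear [0.3109 0.2391 0.036 ]
handle [0.547  0.2098 0.1291]
hub [0.5196 0.2443 0.0874]
cap [0.3704 0.2433 0.1163]
```

```bash
python3 -m pendant '[{"linear":[3,2,-30],"angular":[0,0,2],"grip":-1},{"linear":[6,4,-65],"angular":[0,0,4],"grip":-1},{"linear":[10,6,-105],"angular":[0,0,6.7],"grip":-1},{"linear":[14,8,-145],"angular":[0,0,6.7],"grip":-1},{"linear":[17,10,-185],"angular":[0,0,6.7],"grip":-1},{"linear":[19,10,-225],"angular":[0,0,6.7],"grip":-1},{"linear":[19,10,-260],"angular":[0,0,6.7],"grip":-1},{"linear":[19,10,-285],"angular":[0,0,6.7],"grip":-1},{"linear":[19,10,-288],"angular":[0,0,6.7],"grip":-1},{"linear":[19,10,-288],"angular":[0,0,6.7],"grip":-1},{"linear":[19,10,-288],"angular":[0,0,6.7],"grip":-1}]'; python3 - <<'E'
from h import *
import cv2
T=wristT(); im=vision.snapshot("wrist"); np.save("pics/T3.npy",T)
s=arm.state();print(s['tool_pos'],s['eef_rot'],s['dq'].round(3))
cv2.imwrite("pics/w3.png",im[:,:,::-1])
E
```

```text
time_s: 4.45
tool_pos: [0.5474, 0.2112, 0.2213]
eef_rot: [-2.218, 2.221, 0.001]
wrist_force: [-0.6, -0.3, 0.2]
finger_gap: 0.998
[0.54751586 0.21139516 0.22163107] [-2.21796195e+00  2.22026853e+00  2.97268296e-04] [ 0.004 -0.003  0.    -0.002 -0.001 -0.006]
```

View pics/w3.png

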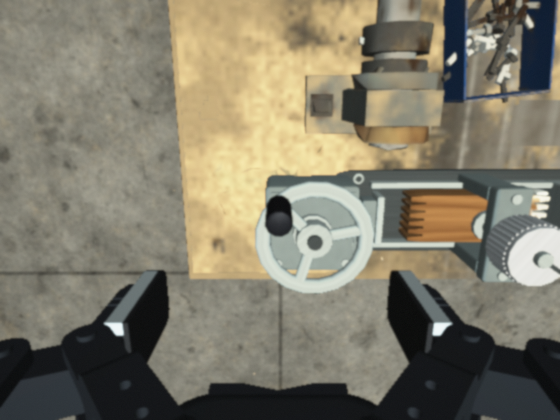

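```bash
python3 - <<'E'
from h import *
import cv2
np.set_printoptions(precision=4,suppress=True)
T=np.load("pics/T3.npy")
im=cv2.imread("pics/w3.png")
z=im[165:305,240:390];cv2.imwrite("pics/w3z.png",cv2.resize(z,(600,560),interpolation=cv2.INTER_CUBIC))
for nm,p,z in [("hub",(315,242),.084),("rimL",(256,237),.079),("rimR",(373,237),.079),("rimT",(314,180),.079),("rimB",(314,293),.079),("handletop",(279,221),.129)]:
    print(nm,onz("wrist",*p,z,T))
E
```

```text
hub [0.5195 0.2445 0.084 ]
rimL [0.5644 0.2424 0.079 ]
rimR [0.4745 0.2425 0.079 ]
rimT [0.521  0.1977 0.079 ]
rimB [0.5185 0.2906 0.079 ]
handletop [0.5468 0.2125 0.129 ]
```

View pics/w3z.png

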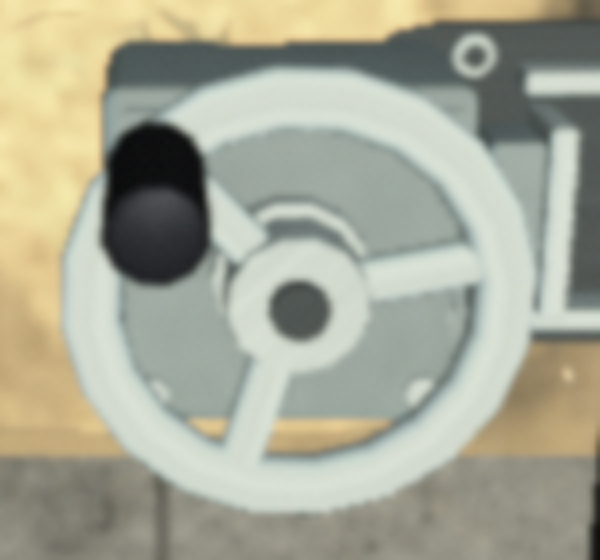

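```bash
python3 -m pendant '[{"linear":[0,2,-25],"angular":[0,0,0],"grip":-1},{"linear":[-1,3,-50],"angular":[0,0,0],"grip":-1},{"linear":[-1,3,-75],"angular":[0,0,0],"grip":-1},{"linear":[-1,3,-95],"angular":[0,0,0],"grip":-1},{"linear":[-1,3,-107],"angular":[0,0,0],"grip":-1},{"linear":[-1,3,-112],"angular":[0,0,0],"grip":-1},{"linear":[-1,3,-112],"angular":[0,0,0],"grip":-1},{"linear":[-1,3,-112],"angular":[0,0,0],"grip":-1},{"linear":[-1,3,-112],"angular":[0,0,0],"grip":1},{"linear":[-1,3,-112],"angular":[0,0,0],"grip":1},{"linear":[-1,3,-112],"angular":[0,0,0],"grip":1},{"linear":[-1,3,-112],"angular":[0,0,0],"grip":1},{"linear":[-1,3,-112],"angular":[0,0,0],"grip":1},{"linear":[-1,3,-112],"angular":[0,0,0],"grip":1},{"linear":[-1,3,-112],"angular":[0,0,0],"grip":1},{"linear":[-1,3,-112],"angular":[0,0,0],"grip":1}]' 50; python3 - <<'E'
from h import *
import cv2
im=vision.snapshot("wrist")
s=arm.state();print(s['tool_pos'],s['eef_rot'],s['wrist_force'],s['finger_gap'],s['time_s'])
cv2.imwrite("pics/w4.png",im[:,:,::-1])
E
```

```text
time_s: 6.1
tool_pos: [0.5469, 0.2143, 0.1099]
eef_rot: [-2.218, 2.22, -0.001]
wrist_force: [-0.1, -1.8, 3.6]
finger_gap: 0.2
[0.54682897 0.21428105 0.10991843] [-2.21754334e+00  2.22024251e+00 -6.85000551e-04] [ 0.22172338 -1.92641976  3.86182535] 0.19476541834175032 6.15
```

View pics/w4.png

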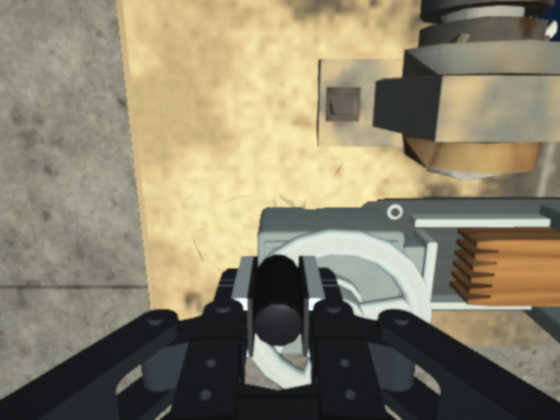

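The handle sits between the pads. I'll work out offsets for the clockwise arc around hub (0.5195, 0.2447).

```bash
python3 - <<'E'
import numpy as np
c=np.array([519.5,244.7]);p=np.array([546.9,214.3]);v=p-c;t0=np.arctan2(v[1],v[0])
for k in range(0,260,9):
    t=t0-np.radians(k);q=c+40.3*np.array([np.cos(t),np.sin(t)])-p
    print(k,q.round(1))
E
```

```text
0 [-0.4  0.5]
9 [-5.4 -3.4]
18 [-11.   -6.4]
27 [-17.   -8.5]
36 [-23.2  -9.7]
45 [-29.5  -9.8]
54 [-35.8  -9. ]
63 [-41.8  -7.2]
72 [-47.5  -4.5]
81 [-52.7  -0.9]
90 [-57.3   3.4]
99 [-61.2   8.4]
108 [-64.2  14. ]
117 [-66.3  20. ]
126 [-67.5  26.2]
135 [-67.6  32.5]
144 [-66.8  38.8]
153 [-65.   44.8]
162 [-62.3  50.5]
171 [-58.7  55.7]
180 [-54.4  60.3]
189 [-49.4  64.2]
198 [-43.8  67.2]
207 [-37.8  69.3]
216 [-31.6  70.5]
225 [-25.3  70.6]
234 [-19.   69.8]
243 [-13.  68.]
252 [-7.3 65.3]
```

```bash
python3 -m pendant '[{"linear":[-5.4,-3.4,0],"angular":[0,0,0],"grip":1},{"linear":[-11,-6.4,0],"angular":[0,0,0],"grip":1},{"linear":[-17,-8.5,0],"angular":[0,0,0],"grip":1},{"linear":[-23.2,-9.7,0],"angular":[0,0,0],"grip":1},{"linear":[-29.5,-9.8,0],"angular":[0,0,0],"grip":1},{"linear":[-35.8,-9,0],"angular":[0,0,0],"grip":1},{"linear":[-41.8,-7.2,0],"angular":[0,0,0],"grip":1},{"linear":[-47.5,-4.5,0],"angular":[0,0,0],"grip":1},{"linear":[-52.7,-0.9,0],"angular":[0,0,0],"grip":1},{"linear":[-57.3,3.4,0],"angular":[0,0,0],"grip":1},{"linear":[-57.3,3.4,0],"angular":[0,0,0],"grip":1}]'; python3 - <<'E'
from h import *
import cv2
im=vision.snapshot("wrist")
s=arm.state();print(s['tool_pos'],s['wrist_force'],s['finger_gap'],s['time_s'])
cv2.imwrite("pics/w5.png",im[:,:,::-1])
E
```

```text
time_s: 7.25
tool_pos: [0.4886, 0.2189, 0.1099]
eef_rot: [-2.219, 2.218, 0.002]
wrist_force: [1.0, 1.6, 1.2]
finger_gap: 0.198
[0.48862247 0.21887948 0.10992681] [0.80230176 2.01434987 1.03087359] 0.19616273415271654 7.3
```

View pics/w5.png

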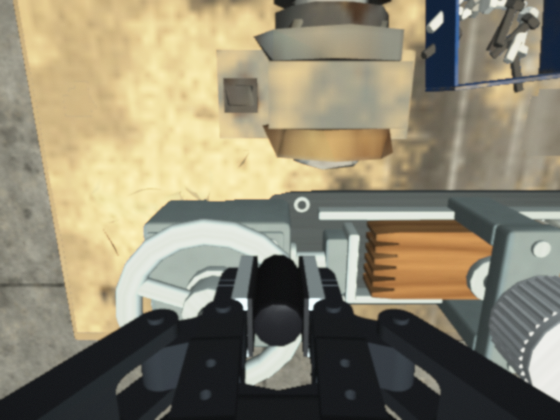

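```bash
python3 -m pendant '[{"linear":[-2.9,3.8,0],"angular":[0,0,0],"grip":1},{"linear":[-5.9,9.4,0],"angular":[0,0,0],"grip":1},{"linear":[-8,15.4,0],"angular":[0,0,0],"grip":1},{"linear":[-9.2,21.6,0],"angular":[0,0,0],"grip":1},{"linear":[-9.3,27.9,0],"angular":[0,0,0],"grip":1},{"linear":[-8.5,34.2,0],"angular":[0,0,0],"grip":1},{"linear":[-6.7,40.2,0],"angular":[0,0,0],"grip":1},{"linear":[-4,45.9,0],"angular":[0,0,0],"grip":1},{"linear":[-0.4,51.1,0],"angular":[0,0,0],"grip":1},{"linear":[3.9,55.7,0],"angular":[0,0,0],"grip":1},{"linear":[3.9,55.7,0],"angular":[0,0,0],"grip":1}]'; python3 - <<'E'
from h import *
import cv2
im=vision.snapshot("wrist")
s=arm.state();print(s['tool_pos'],s['wrist_force'],s['finger_gap'],s['time_s'])
cv2.imwrite("pics/w6.png",im[:,:,::-1])
cv2.imwrite("pics/s6.png",cv2.resize(vision.snapshot("side")[190:310,200:400,::-1],(800,480),interpolation=cv2.INTER_CUBIC))
E
```

```text
time_s: 8.4
tool_pos: [0.493, 0.2737, 0.1099]
eef_rot: [-2.219, 2.22, -0.002]
wrist_force: [4.8, -5.5, 1.7]
finger_gap: 0.193
[0.49300117 0.27364213 0.10994552] [ 4.44861455 -4.63966257  2.18370147] 0.1943732005056486 8.45
```

View pics/w6.png

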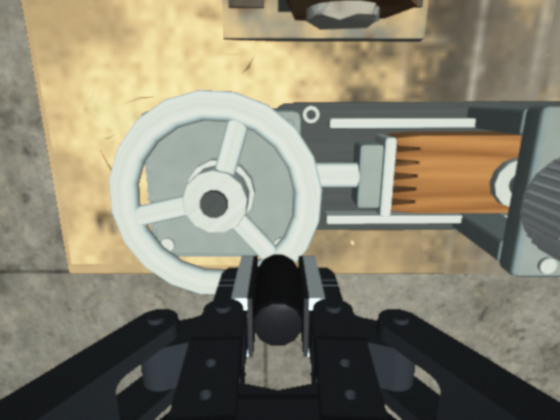

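View pics/s6.png

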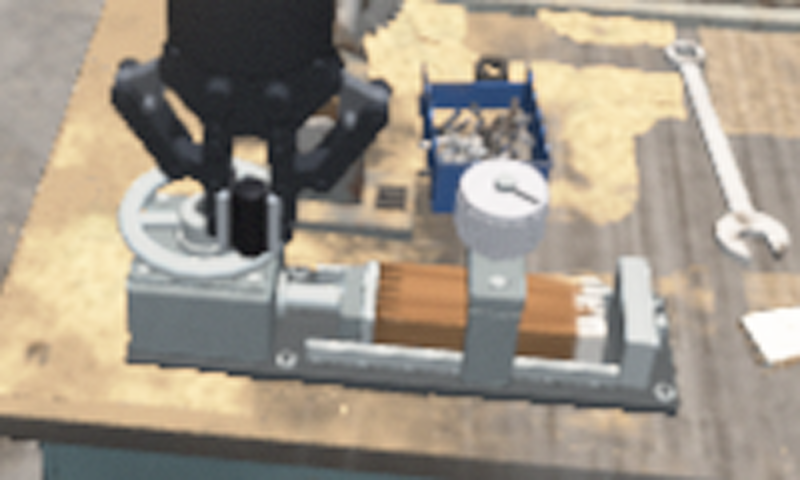

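The pusher has just met the timber and about 10 mm to the stop remains. I'll continue in smaller bites.

```bash
python3 -m pendant '[{"linear":[4.5,4.9,0],"angular":[0,0,0],"grip":1},{"linear":[10.1,7.9,0],"angular":[0,0,0],"grip":1},{"linear":[16.1,10,0],"angular":[0,0,0],"grip":1},{"linear":[22.3,11.2,0],"angular":[0,0,0],"grip":1},{"linear":[22.3,11.2,0],"angular":[0,0,0],"grip":1}]'; python3 - <<'E'
from h import *
import cv2
im=vision.snapshot("wrist")
s=arm.state();print(s['tool_pos'],s['wrist_force'],s['finger_gap'],s['time_s'])
cv2.imwrite("pics/w7.png",im[:,:,::-1])
cv2.imwrite("pics/s7.png",cv2.resize(vision.snapshot("side")[190:310,200:400,::-1],(800,480),interpolation=cv2.INTER_CUBIC))
E
```

```text
time_s: 9.0
tool_pos: [0.5144, 0.2837, 0.1099]
eef_rot: [2.219, -2.222, 0.003]
wrist_force: [0.9, -6.4, 5.0]
finger_gap: 0.194
[0.51434834 0.28365848 0.10987633] [ 0.47238217 -5.68655824  5.15626273] 0.1959055315723143 9.05
```

View pics/s7.png

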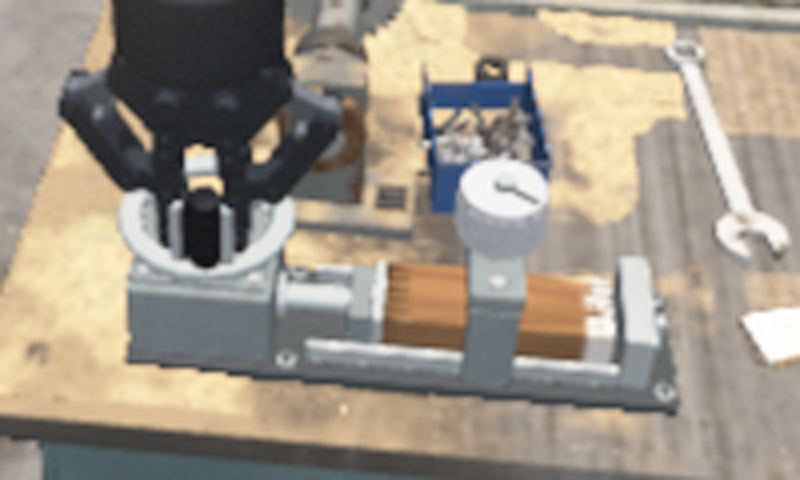

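```bash
python3 -m pendant '[{"linear":[4,0,0],"angular":[0,0,0],"grip":1},{"linear":[7.2,-0.2,0],"angular":[0,0,0],"grip":1},{"linear":[10.4,-0.5,0],"angular":[0,0,0],"grip":1},{"linear":[13.5,-1.2,0],"angular":[0,0,0],"grip":1},{"linear":[13.5,-1.2,0],"angular":[0,0,0],"grip":1}]'; python3 - <<'E'
from h import *
import cv2
s=arm.state();print(s['tool_pos'],s['wrist_force'],s['finger_gap'],s['time_s'])
cv2.imwrite("pics/s8.png",cv2.resize(vision.snapshot("side")[190:310,200:400,::-1],(800,480),interpolation=cv2.INTER_CUBIC))
E
```

```text
time_s: 9.6
tool_pos: [0.526, 0.2834, 0.1099]
eef_rot: [2.219, -2.22, -0.003]
wrist_force: [-2.6, 0.3, 5.7]
finger_gap: 0.195
[0.52596033 0.2834078  0.10989806] [-2.5904051   0.27831335  5.70540136] 0.194695738332616 9.6
```

View pics/s8.png

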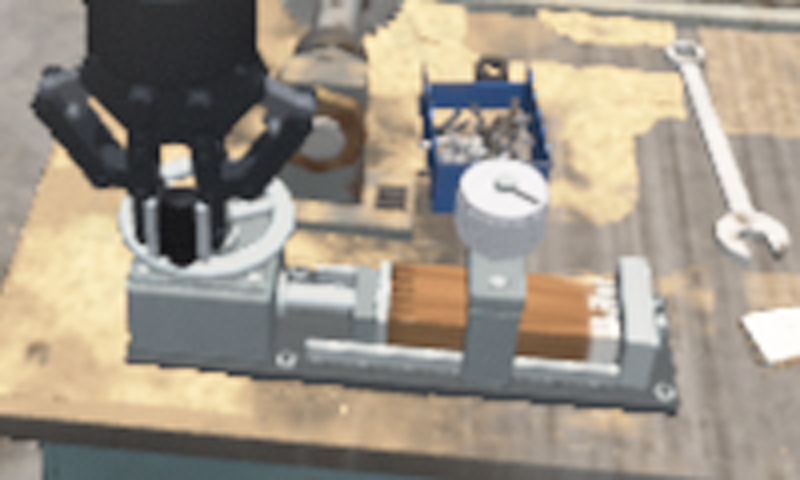

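```bash
python3 -m pendant '[{"linear":[2.2,-0.5,0],"angular":[0,0,0],"grip":1},{"linear":[4.3,-1.2,0],"angular":[0,0,0],"grip":1},{"linear":[6.2,-1.8,0],"angular":[0,0,0],"grip":1},{"linear":[8.1,-2.5,0],"angular":[0,0,0],"grip":1},{"linear":[8.1,-2.5,0],"angular":[0,0,0],"grip":1}]'; python3 - <<'E'
from h import *
import cv2
s=arm.state();print(s['tool_pos'],s['wrist_force'],s['finger_gap'],s['time_s'])
cv2.imwrite("pics/s9.png",cv2.resize(vision.snapshot("side")[190:310,200:400,::-1],(800,480),interpolation=cv2.INTER_CUBIC))
cv2.imwrite("pics/w9.png",vision.snapshot("wrist")[:,:,::-1])
E
```

```text
time_s: 10.15
tool_pos: [0.5318, 0.2821, 0.1099]
eef_rot: [2.22, -2.218, -0.01]
wrist_force: [-4.5, 1.9, 7.0]
finger_gap: 0.204
[0.53183056 0.28208599 0.10988069] [-4.50254161  1.86239909  7.00772655] 0.2035582020099616 10.15
```

View pics/s9.png

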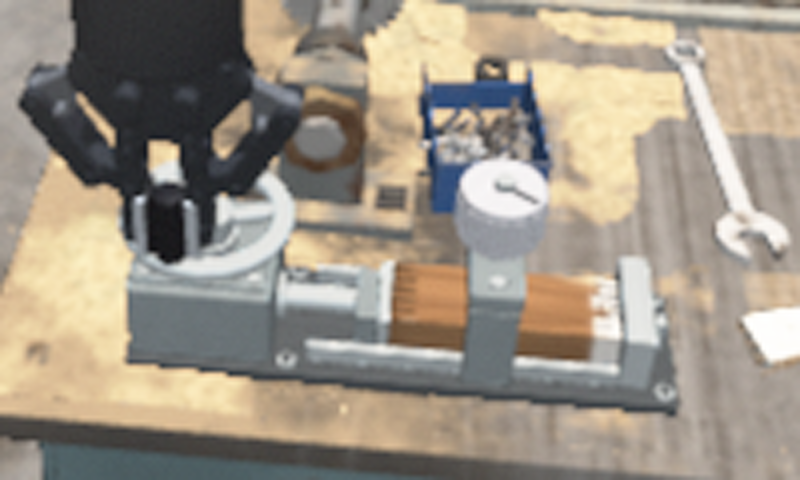

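View pics/w9.png

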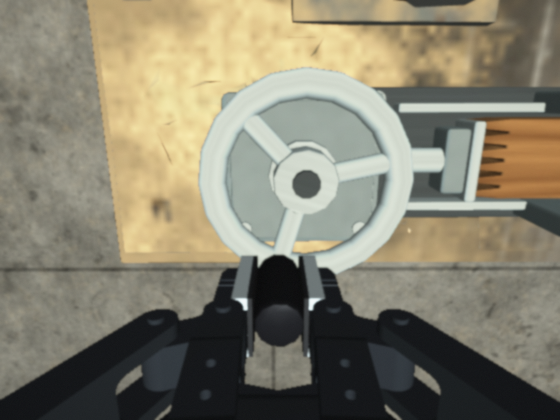

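```bash
python3 -m pendant '[{"linear":[3.5,-1.3,0],"angular":[0,0,0],"grip":1},{"linear":[6,-2.4,0],"angular":[0,0,0],"grip":1},{"linear":[8,-3.6,0],"angular":[0,0,0],"grip":1},{"linear":[8,-3.6,0],"angular":[0,0,0],"grip":1}]'; python3 - <<'E'
from h import *
s=arm.state();print(s['tool_pos'],s['wrist_force'],s['ft_torque'],s['finger_gap'],s['time_s'])
E
```

```text
time_s: 10.65
tool_pos: [0.5333, 0.2815, 0.1098]
eef_rot: [2.22, -2.212, -0.03]
wrist_force: [-14.8, 7.5, 12.7]
finger_gap: 0.198
[0.53334944 0.28152891 0.10979684] [-14.76403599   7.46559706  12.71860412] [ 1.34633557  2.76698912 -0.02392464] 0.1983686003009468 10.65
```

Tangential push rose to about 16 N with no further travel, so the timber is stalled against the stop. I'll hold, relax, open the fingers and lift.

```bash
python3 -m pendant '[{"linear":[6.5,-3,0],"angular":[0,0,0],"grip":1},{"linear":[6.5,-3,0],"angular":[0,0,0],"grip":1},{"linear":[6.5,-3,0],"angular":[0,0,0],"grip":1},{"linear":[6.5,-3,0],"angular":[0,0,0],"grip":1},{"linear":[3,-1.5,0],"angular":[0,0,0],"grip":1},{"linear":[0.8,-0.3,0],"angular":[0,0,0],"grip":1},{"linear":[0.8,-0.3,0],"angular":[0,0,0],"grip":1}]'; python3 - <<'E'
from h import *
s=arm.state();print(s['tool_pos'],s['wrist_force'],s['ft_torque'],s['finger_gap'],s['time_s'])
E
```

```text
time_s: 11.35
tool_pos: [0.5319, 0.2821, 0.1099]
eef_rot: [2.221, -2.209, -0.034]
wrist_force: [-4.6, 1.2, 6.8]
finger_gap: 0.194
[0.53190545 0.28205805 0.10988267] [-4.59341603  1.2343351   6.83980749] [0.04243293 0.50360159 0.00471687] 0.19381963897196752 11.35
```

```bash
python3 -m pendant '[{"linear":[1,0,0],"angular":[0,0,0],"grip":-1},{"linear":[1,0,0],"angular":[0,0,0],"grip":-1},{"linear":[1,0,0],"angular":[0,0,0],"grip":-1},{"linear":[1,0,0],"angular":[0,0,0],"grip":-1},{"linear":[1,0,0],"angular":[0,0,0],"grip":-1},{"linear":[0,0,15],"angular":[0,0,0],"grip":-1},{"linear":[0,0,40],"angular":[0,0,0],"grip":-1},{"linear":[0,0,70],"angular":[0,0,0],"grip":-1},{"linear":[0,0,100],"angular":[0,0,0],"grip":-1},{"linear":[-20,-10,125],"angular":[0,0,0],"grip":-1},{"linear":[-50,-20,130],"angular":[0,0,0],"grip":-1},{"linear":[-85,-30,130],"angular":[0,0,0],"grip":-1},{"linear":[-120,-38,130],"angular":[0,0,0],"grip":-1},{"linear":[-150,-39,130],"angular":[0,0,0],"grip":-1},{"linear":[-162,-39,130],"angular":[0,0,0],"grip":-1},{"linear":[-162,-39,130],"angular":[0,0,0],"grip":-1},{"linear":[-162,-39,130],"angular":[0,0,0],"grip":-1}]'; python3 - <<'E'
from h import *
import cv2
np.save("pics/T10.npy",wristT()); im=vision.snapshot("wrist")
s=arm.state();print(s['tool_pos'],s['qpos'],s['finger_gap'],s['time_s'])
cv2.imwrite("pics/w10.png",im[:,:,::-1])
cv2.imwrite("pics/s10.png",cv2.resize(vision.snapshot("side")[190:310,200:400,::-1],(800,480),interpolation=cv2.INTER_CUBIC))
E
```

```text
time_s: 13.05
tool_pos: [0.3712, 0.2435, 0.2403]
eef_rot: [2.222, -2.21, -0.033]
wrist_force: [0.5, -0.1, 0.4]
finger_gap: 1.003
[0.37150258 0.24348653 0.24015692] [ 0.40282825  0.14670151 -0.45165292  0.98774512  0.0166085  -1.17325616] 0.9987728207326687 13.1
```

View pics/w10.png

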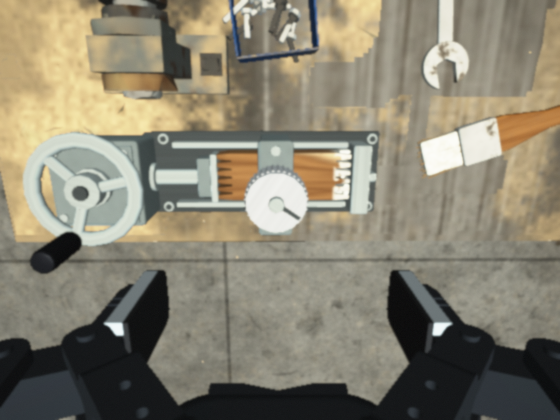

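View pics/s10.png

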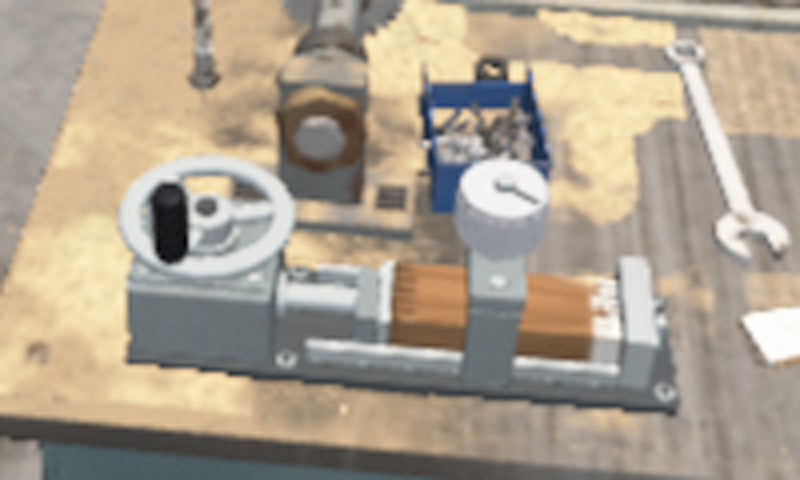

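```bash
python3 - <<'E'
from h import *
import cv2
np.set_printoptions(precision=4,suppress=True)
T=np.load("pics/T10.npy")
z=cv2.imread("pics/w10.png")[120:250,190:390]; cv2.imwrite("pics/w10z.png",cv2.resize(z,(800,520),interpolation=cv2.INTER_CUBIC))
s=arm.state();R=Rn.from_rotvec(s['eef_rot']);tz=R.as_matrix()[:,2];print("toolz",tz, "tooly",R.as_matrix()[:,1])
# rotation to make tool z = -z
ax=np.cross(tz,[0,0,-1]);print("corr deg",np.degrees(ax))
for c in [(276,200),(276,201)]:
    print(onz("wrist",*c,.1145,T))
E
```

```text
toolz [-0.0211  0.0091 -0.9997] tooly [-0.9998 -0.005   0.0211]
corr deg [-0.5223 -1.2089 -0.    ]
[0.37   0.2415 0.1145]
[0.37   0.2422 0.1145]
```

View pics/w10z.png

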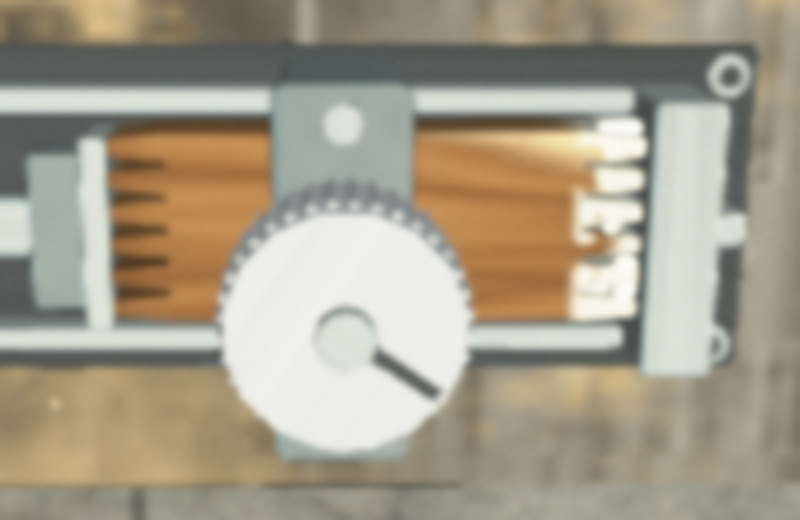

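The pusher, timber and stop all look in contact, with the handle left at image (58,252). Next I'll grip the cap at about (0.370, 0.2435), levelling the tool on the way down.

```bash
python3 -m pendant '[{"linear":[-0.5,0,-20],"angular":[-0.5,-1.2,0],"grip":-1},{"linear":[-1,0,-45],"angular":[-0.5,-1.2,0],"grip":-1},{"linear":[-1.5,0,-75],"angular":[-0.5,-1.2,0],"grip":-1},{"linear":[-1.5,0,-105],"angular":[-0.5,-1.2,0],"grip":-1},{"linear":[-1.5,0,-125],"angular":[-0.5,-1.2,0],"grip":-1},{"linear":[-1.5,0,-135],"angular":[-0.5,-1.2,0],"grip":-1},{"linear":[-1.5,0,-136],"angular":[-0.5,-1.2,0],"grip":-1},{"linear":[-1.5,0,-136],"angular":[-0.5,-1.2,0],"grip":-1},{"linear":[-1.5,0,-136],"angular":[-0.5,-1.2,0],"grip":1},{"linear":[-1.5,0,-136],"angular":[-0.5,-1.2,0],"grip":1},{"linear":[-1.5,0,-136],"angular":[-0.5,-1.2,0],"grip":1},{"linear":[-1.5,0,-136],"angular":[-0.5,-1.2,0],"grip":1},{"linear":[-1.5,0,-136],"angular":[-0.5,-1.2,0],"grip":1},{"linear":[-1.5,0,-136],"angular":[-0.5,-1.2,0],"grip":1}]' 60; python3 - <<'E'
from h import *
import cv2
im=vision.snapshot("wrist")
s=arm.state();print(s['tool_pos'],s['wrist_force'],s['ft_torque'],s['qpos'][5],s['finger_gap'],s['time_s'])
cv2.imwrite("pics/w11.png",im[:,:,::-1])
E
```

```text
time_s: 14.55
tool_pos: [0.37, 0.2437, 0.1051]
eef_rot: [-2.226, 2.215, 0.001]
wrist_force: [-2.0, -0.9, 8.9]
finger_gap: 0.5
[0.36998257 0.24367188 0.10508323] [-2.80859437 -1.2152259   8.75741111] [-0.13168837  0.71811341  0.02419257] -1.1610977352855352 0.49770301305294756 14.6
```

View pics/w11.png

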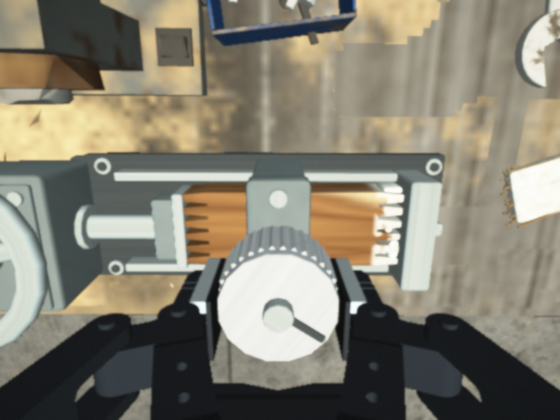

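Cap gripped centrally. I'll turn it clockwise.

```bash
python3 -m pendant '[{"linear":[0,0,-0.1],"angular":[0,0,-7],"grip":1},{"linear":[0,0,-0.2],"angular":[0,0,-14],"grip":1},{"linear":[0,0,-0.3],"angular":[0,0,-21],"grip":1},{"linear":[0,0,-0.5],"angular":[0,0,-28],"grip":1},{"linear":[0,0,-0.6],"angular":[0,0,-35],"grip":1},{"linear":[0,0,-0.7],"angular":[0,0,-42],"grip":1},{"linear":[0,0,-0.8],"angular":[0,0,-49],"grip":1},{"linear":[0,0,-1],"angular":[0,0,-56],"grip":1},{"linear":[0,0,-1.1],"angular":[0,0,-63],"grip":1},{"linear":[0,0,-1.2],"angular":[0,0,-70],"grip":1},{"linear":[0,0,-1.2],"angular":[0,0,-70],"grip":1}]'; python3 - <<'E'
from h import *
import cv2
im=vision.snapshot("wrist")
s=arm.state();print(s['tool_pos'],s['wrist_force'],s['ft_torque'],s['qpos'][5],s['finger_gap'],s['time_s'])
cv2.imwrite("pics/w12.png",im[:,:,::-1])
E
```

```text
time_s: 15.7
tool_pos: [0.3699, 0.2437, 0.104]
eef_rot: [-0.554, 3.091, -0.0]
wrist_force: [-0.5, 0.3, -1.6]
finger_gap: 0.496
[0.36991188 0.24372398 0.1040399 ] [-0.7996904   0.07033785 -0.33275048] [ 0.07416836  0.07971424 -0.05105154] 0.059434879054334686 0.49400352584718227 15.75
```

View pics/w12.png

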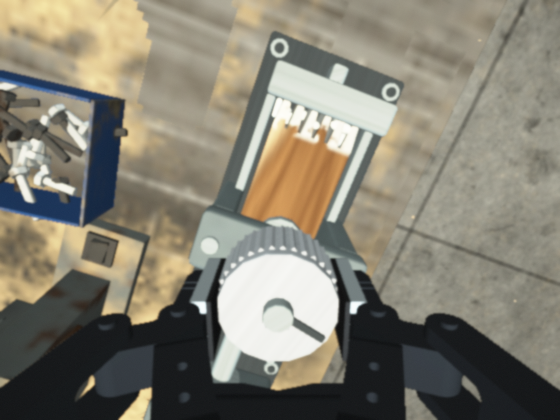

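The pointer hasn't moved in the gripper, so the cap turned 70° without slipping. Continuing slowly.

```bash
python3 -m pendant '[{"linear":[0,0,-0.1],"angular":[0,0,-5],"grip":1},{"linear":[0,0,-0.2],"angular":[0,0,-10],"grip":1},{"linear":[0,0,-0.3],"angular":[0,0,-15],"grip":1},{"linear":[0,0,-0.4],"angular":[0,0,-20],"grip":1},{"linear":[0,0,-0.4],"angular":[0,0,-20],"grip":1}]'; python3 - <<'E'
from h import *
s=arm.state();print(s['tool_pos'],s['wrist_force'],s['ft_torque'],s['qpos'][5],s['finger_gap'],s['time_s'])
E
```

```text
time_s: 16.25
tool_pos: [0.3699, 0.2437, 0.1037]
eef_rot: [-0.015, 3.14, -0.0]
wrist_force: [0.4, -0.1, -1.2]
finger_gap: 0.497
[0.36988758 0.24374525 0.10371032] [ 0.41801035 -0.07554364 -1.16404804] [ 0.15152342 -0.02412188 -0.13601269] 0.4066333702412124 0.49698058001809137 16.25
```

```bash
python3 -m pendant '[{"linear":[0,0,-0.1],"angular":[0,0,-5],"grip":1},{"linear":[0,0,-0.2],"angular":[0,0,-10],"grip":1},{"linear":[0,0,-0.2],"angular":[0,0,-10],"grip":1}]'; python3 - <<'E'
from h import *
s=arm.state();print(s['tool_pos'],s['wrist_force'],s['ft_torque'],s['qpos'][5],s['finger_gap'],s['time_s'])
E
```

```text
time_s: 16.55
tool_pos: [0.3699, 0.2437, 0.1035]
eef_rot: [0.254, 3.13, -0.0]
wrist_force: [-0.5, -0.5, -2.2]
finger_gap: 0.491
[0.36988173 0.24373962 0.10353759] [-0.46623334 -0.54931064 -2.23180881] [ 0.08173088 -0.0643364  -0.08870329] 0.5783187657769833 0.49068019043231326 16.55
```

```bash
python3 -m pendant '[{"linear":[0,0,-0.1],"angular":[0,0,-5],"grip":1},{"linear":[0,0,-0.2],"angular":[0,0,-10],"grip":1},{"linear":[0,0,-0.2],"angular":[0,0,-15],"grip":1},{"linear":[0,0,-0.3],"angular":[0,0,-15],"grip":1}]'; python3 - <<'E'
from h import *
s=arm.state();print(s['tool_pos'],s['wrist_force'],s['ft_torque'],s['qpos'][5],s['finger_gap'],s['time_s'])
E
```

```text
time_s: 16.95
tool_pos: [0.3699, 0.2438, 0.1033]
eef_rot: [0.655, 3.071, -0.001]
wrist_force: [-0.3, -0.3, -0.1]
finger_gap: 0.498
[0.36987441 0.2437667  0.10327808] [-0.33148443 -0.29248902 -0.06858731] [ 0.12103342  0.07950887 -0.06089462] 0.8367869483436559 0.4983135107078695 16.95
```

```bash
python3 -m pendant '[{"linear":[0,0,-0.1],"angular":[0,0,-5],"grip":1},{"linear":[0,0,-0.2],"angular":[0,0,-10],"grip":1},{"linear":[0,0,-0.2],"angular":[0,0,-10],"grip":1}]'; python3 - <<'E'
from h import *
import cv2
im=vision.snapshot("wrist")
s=arm.state();print(s['tool_pos'],s['wrist_force'],s['ft_torque'],s['qpos'][5],s['finger_gap'],s['time_s'])
cv2.imwrite("pics/w13.png",im[:,:,::-1])
E
```

```text
time_s: 17.25
tool_pos: [0.3699, 0.2438, 0.1031]
eef_rot: [0.915, 3.004, -0.001]
wrist_force: [-0.7, 0.2, -2.0]
finger_gap: 0.495
[0.36986997 0.24375903 0.10309273] [-0.0557101  -0.19235388 -1.83416152] [ 0.06792087 -0.02140289 -0.14379329] 1.006843676727475 0.49445513849455963 17.3
```

View pics/w13.png

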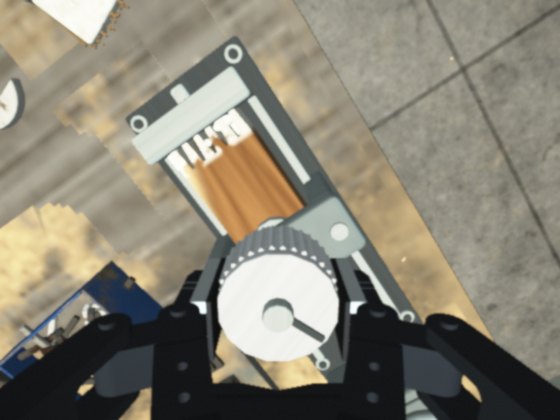

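Still no slip: the pointer tip is at (322,340) after 2.17 rad. Continuing.

```bash
python3 -m pendant '[{"linear":[0,0,-0.1],"angular":[0,0,-5],"grip":1},{"linear":[0,0,-0.2],"angular":[0,0,-10],"grip":1},{"linear":[0,0,-0.2],"angular":[0,0,-10],"grip":1}]'; python3 - <<'E'
from h import *
s=arm.state();print(s['tool_pos'],s['wrist_force'],s['ft_torque'],s['qpos'][5],s['finger_gap'],s['time_s'])
E
```

```text
time_s: 17.6
tool_pos: [0.3699, 0.2438, 0.1029]
eef_rot: [1.167, 2.915, -0.001]
wrist_force: [-0.2, -1.1, -1.8]
finger_gap: 0.495
[0.36988658 0.24376864 0.10292573] [-0.160817   -1.11705138 -1.77961105] [ 0.08772267 -0.04532428 -0.04191566] 1.1781395820090126 0.4951454104815612 17.6
```

```bash
python3 -m pendant '[{"linear":[0,0,-0.1],"angular":[0,0,-5],"grip":1},{"linear":[0,0,-0.2],"angular":[0,0,-10],"grip":1},{"linear":[0,0,-0.2],"angular":[0,0,-10],"grip":1}]'; python3 - <<'E'
from h import *
import cv2
im=vision.snapshot("wrist")
s=arm.state();print(s['tool_pos'],s['wrist_force'],s['ft_torque'],s['qpos'][5],s['finger_gap'],s['time_s'])
cv2.imwrite("pics/w14.png",im[:,:,::-1])
E
```

```text
time_s: 17.9
tool_pos: [0.3699, 0.2438, 0.1027]
eef_rot: [1.411, 2.805, -0.001]
wrist_force: [-0.3, 0.3, -1.7]
finger_gap: 0.495
[0.36990598 0.24379465 0.10275571] [ 0.40875937  0.34480272 -1.870876  ] [ 0.05141801 -0.04407571 -0.10364473] 1.3482702059045568 0.5006318132999699 17.95
```

View pics/w14.png

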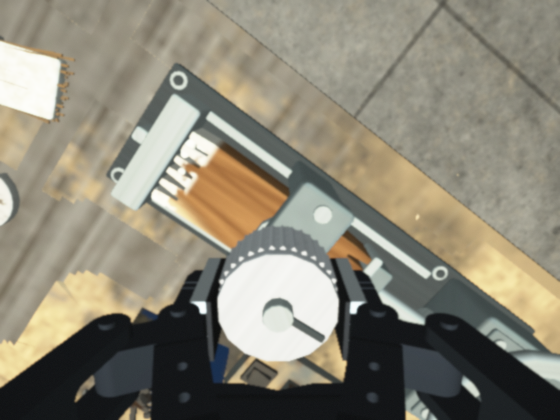

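```bash
python3 -m pendant '[{"linear":[0,0,-0.1],"angular":[0,0,-5],"grip":1},{"linear":[0,0,-0.1],"angular":[0,0,-9],"grip":1},{"linear":[0,0,-0.1],"angular":[0,0,-9],"grip":1}]'; python3 - <<'E'
from h import *
import cv2
im=vision.snapshot("wrist")
s=arm.state();print(s['tool_pos'],s['wrist_force'],s['ft_torque'],s['qpos'][5],s['finger_gap'],s['time_s'])
cv2.imwrite("pics/w15.png",im[:,:,::-1])
E
```

```text
time_s: 18.25
tool_pos: [0.3696, 0.2443, 0.1027]
eef_rot: [1.62, 2.692, 0.0]
wrist_force: [-1.2, 2.7, -1.2]
finger_gap: 0.498
[0.36962203 0.24432384 0.10272865] [-1.25258181  2.53673287  0.175943  ] [0.51481191 0.29609283 0.50093502] 1.5008442270177282 0.49668647126381693 18.3
```

View pics/w15.png

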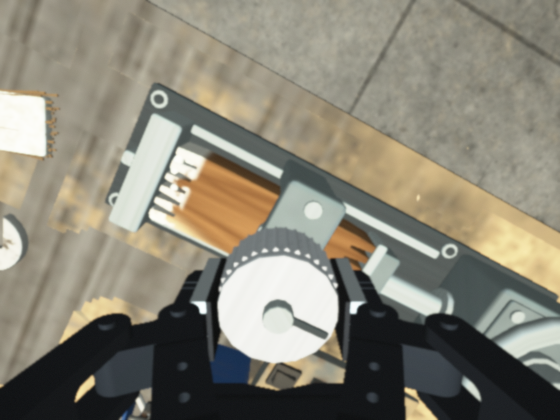

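Moment jumped to 0.5 N m and the pointer slipped from 27° to about 20° in the fingers, so the cap seems bottomed. I'll confirm with a little more turn.

```bash
python3 -m pendant '[{"linear":[0.2,-0.4,0],"angular":[0,0,-4],"grip":1},{"linear":[0.2,-0.4,0],"angular":[0,0,-7],"grip":1},{"linear":[0.2,-0.4,0],"angular":[0,0,-7],"grip":1},{"linear":[0.2,-0.4,0],"angular":[0,0,-7],"grip":1}]'; python3 - <<'E'
from h import *
import cv2
im=vision.snapshot("wrist")
s=arm.state();print(s['tool_pos'],s['wrist_force'],s['ft_torque'],s['qpos'][5],s['finger_gap'],s['time_s'])
cv2.imwrite("pics/w16.png",im[:,:,::-1])
for n in (11,14,15,16):
    g=cv2.cvtColor(cv2.imread(f"pics/w{n}.png"),cv2.COLOR_BGR2GRAY)
    yy,xx=np.mgrid[:420,:560]
    r=np.hypot(xx-278,yy-317); m=(g<110)&(r>22)&(r<46)&(xx>285)&(np.abs(yy-330)<30)&(np.hypot(xx-278,yy-303)<52)
    print(n,m.sum(),np.degrees(np.arctan2(yy[m].mean()-317,xx[m].mean()-278)))
E
```

```text
time_s: 18.7
tool_pos: [0.3697, 0.2443, 0.1028]
eef_rot: [-1.776, -2.591, -0.001]
wrist_force: [-1.2, 2.1, 0.0]
finger_gap: 0.497
[0.36974007 0.24424838 0.10280648] [-1.3544008   3.26668673 -0.6761267 ] [0.53367739 0.23658141 1.1397681 ] 1.6191287589837908 0.49676324236788877 18.75
11 138 23.389894575747675
14 134 23.23932451674783
15 143 18.887870451883188
16 147 11.95261410938654
```

View pics/w16.png

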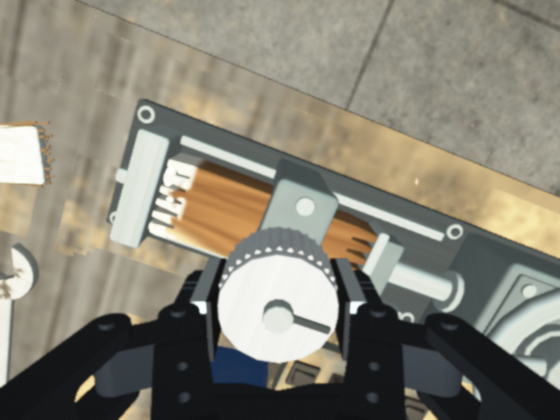

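The last 6.8° went entirely into slip (pointer 18.9° to 12.0°) with 1.1 N m of moment, so the cap is bottomed. Now backing off 90° anticlockwise.

```bash
python3 -m pendant '[{"linear":[0,0,0.1],"angular":[0,0,6],"grip":1},{"linear":[0,-0.2,0.2],"angular":[0,0,13],"grip":1},{"linear":[0,-0.3,0.3],"angular":[0,0,20],"grip":1},{"linear":[0,-0.3,0.5],"angular":[0,0,27],"grip":1},{"linear":[0,-0.3,0.6],"angular":[0,0,34],"grip":1},{"linear":[0,-0.3,0.7],"angular":[0,0,41],"grip":1},{"linear":[0,-0.3,0.8],"angular":[0,0,48],"grip":1},{"linear":[0,-0.3,1],"angular":[0,0,55],"grip":1},{"linear":[0,-0.3,1.1],"angular":[0,0,62],"grip":1},{"linear":[0,-0.3,1.2],"angular":[0,0,69],"grip":1},{"linear":[0,-0.3,1.3],"angular":[0,0,76],"grip":1},{"linear":[0,-0.3,1.5],"angular":[0,0,83],"grip":1},{"linear":[0,-0.3,1.6],"angular":[0,0,90],"grip":1},{"linear":[0,-0.3,1.6],"angular":[0,0,90],"grip":1},{"linear":[0,-0.3,1.6],"angular":[0,0,90],"grip":1}]'; python3 - <<'E'
from h import *
import cv2
im=vision.snapshot("wrist")
s=arm.state();print(s['tool_pos'],s['wrist_force'],s['ft_torque'],s['qpos'][5],s['finger_gap'],s['time_s'])
cv2.imwrite("pics/w17.png",im[:,:,::-1])
for n in (16,17):
    g=cv2.cvtColor(cv2.imread(f"pics/w{n}.png"),cv2.COLOR_BGR2GRAY)
    yy,xx=np.mgrid[:420,:560]
    r=np.hypot(xx-278,yy-317); m=(g<110)&(r>22)&(r<46)&(xx>285)&(np.abs(yy-330)<30)&(np.hypot(xx-278,yy-303)<52)
    print(n,m.sum(),np.degrees(np.arctan2(yy[m].mean()-317,xx[m].mean()-278)))
cv2.imwrite("pics/s17.png",cv2.resize(vision.snapshot("side")[190:310,200:400,::-1],(800,480),interpolation=cv2.INTER_CUBIC))
E
```

```text
time_s: 20.25
tool_pos: [0.3694, 0.2435, 0.1043]
eef_rot: [0.57, -3.088, 0.001]
wrist_force: [-1.9, -1.1, 1.2]
finger_gap: 0.494
[0.36938976 0.24350662 0.10431142] [-2.81704161 -0.83327061  1.35567102] [ 0.00358105  0.43244441 -0.0246606 ] 0.05015071337284851 0.4974935189301348 20.3
16 147 11.95261410938654
17 146 12.604287888799465
```

View pics/w17.png

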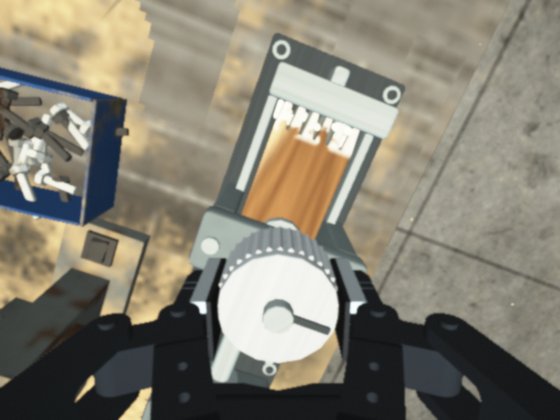

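View pics/s17.png

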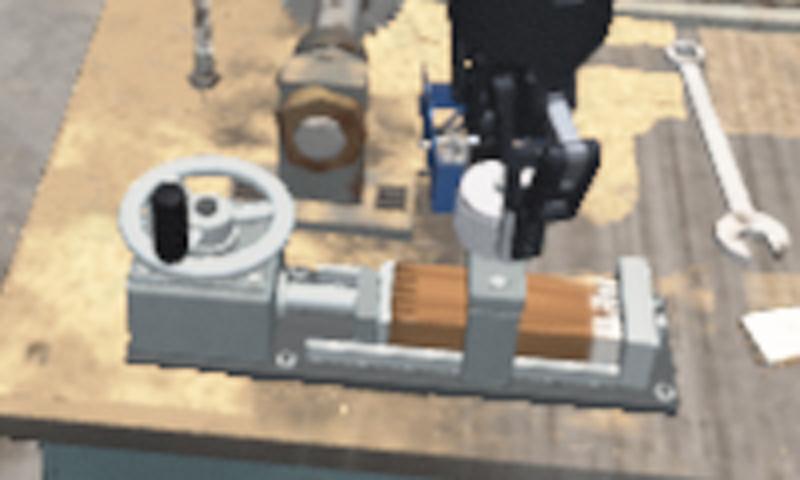

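The cap turned back 1.57 rad with no slip, is still gripped, and the wheel and timber are unchanged. Handing in.

```bash
python3 -c "
from plant import arm
s=arm.state();print(s['finger_gap'],s['dq'].round(3),s['time_s']);print(arm.hand_in())"
```

```text
0.49831791650126595 [-0.001  0.001  0.002 -0.    -0.    -0.008] 20.35
the job is handed in; nothing more can be done
None
```

The job is handed in at about 20.4 s, with every step carried out. No verdict is reported, and I could not measure the force still pressing the timber.

- **Timber:** I wound the handwheel clockwise about 4.2 rad by its handle until it stalled. The push on the handle rose to about 16 N with no further travel, and I held it there for 0.4 s. The last pictures show pusher, timber and end stop in contact and the wheel unmoved since I let go. Only the crank's own friction keeps it pressed.
- **Cap:** I screwed it clockwise about 2.6 rad to its bottom. The moment rose to 0.5, then 1.1 N m, and the last 6.8° of turn went entirely into the fingers slipping round the cap. I then backed it off 1.57 rad; the pointer moved only about 0.7° in the fingers. It was handed in still gripped, with a 60 N grip set.
- **Bystanders:** I touched neither the bolt, the nut nor the bin. The bolt and bin look unmoved in the last side picture; I did not check the nut separately. No check failed or disagreed.

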